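Right the fallen sample pot and press its lid home

ROBOT

A 6-joint arm with a two-finger parallel gripper is mounted at the origin on a cart in front of the work surface, level with it; the furniture and walls round the work are solid. World frame = base frame: x ahead of the robot, y to its left, z up, the work surface at z = 0. Lengths are in m, angles in rad, forces in N, time in s.
With the tool pointing down it reaches from about 0.375 to 0.975 m from the base axis. Payload 3.8 kg.
Tool frame: the origin (TCP) lies on the mounting face of the last link; the fingertips stand 166 mm ahead of it and the grasp point (between the pads) lies 147 mm ahead of it (ctrl.tcp_to_grasp is the distance from the TCP to the grasp point, in m); x points along the fingers, z is the direction in which the jaws open and shut, and the axes are right-handed (so a half turn about x gives the same grasp; the last joint's range is limited). The gripper opens to 88 mm and grips with 3 to 60 N. Pads are 18 mm wide; open, the fingers measure 123 mm over their backs; the gripper's body (75 mm by 187 mm) begins 45 mm behind the grasp point.
Start: joints at [1.262, 0.264, 1.604, -0, 1.274, -0.037], TCP at [0.181, 0.65, 0.405] pointing down, gripper open.
Joint ranges: [-2.63, 2.63], [-0.94, 2.18], [0.31, 2.57], [-1.31, 4.45], [0, 2.66], [-2.55, 2.55]. Speed limits (rad/s): [2.57, 2.57, 3.14, 3.14, 3.14, 3.14].

INTERFACE

Orientations are given as a unit quaternion [x, y, z, w].
In Python, from plant import ctrl gives the robot as it stands.
- The arm moves only by the shell command python3 -m inch 'ROWS' [FORCE]. ROWS is JSON, a list of rows, each an object of numbers: "grip": the closure, from 0 (fully open) to 1 (shut); "tx", "ty", "tz": the shift along the tool's x, y, z in mm; "ax", "ay", "az": the turn, a rotation vector about the tool's x, y, z in degrees. In form: [{"grip": .., "tx": .., "ty": .., "tz": .., "ax": .., "ay": .., "az": ..}, ...]. A call has 1 to 12 rows; each row is the pose to reach, as a shift and turn from the pose measured when the call began, along the tool's axes at that moment; what a row does not reach only later rows make up. A row lasts 1/8 s, in which the tool goes at most 62.5 mm and 10.7 degrees, less where a joint would pass 70% of its speed; a pose out of reach is approached as far as the arm can. A call with a gripper value outside its range is refused whole. The fingers move at their own pace and stop on an object; FORCE is the grip in N (left out, the last holds). Time passes only in rows, so rows that repeat a pose let the fingers close. It gives the time, the measured TCP pose, the force and the opening at its end, in the units of the state.
- ctrl.get_obs(): the state, without advancing time (a new reading comes with each control period).
- ctrl.snapshot(name): name is "scene" or "top"; returns (picture, depth): 420x560x3 uint8, red, green, blue; 420x560 float32, m along the optical axis (not along the pixel's ray), 0 where there is no reading.
- ctrl.get_calibration(name): a dict with "fx", "fy", "cx", "cy" (pixels), "T" (4x4, takes a point from camera to world coordinates). Camera axes: x right, y up, looking along -z (the intrinsics and any distortion apply to the point x, -y, -z); pixel columns grow to the right and rows downward; lengths in m; the calibration is good to about 2 mm. A picture is of the moment at which its call begins. get_calibration takes no time and is no camera call.
- ctrl.finish_job(): hands the job in, once; it reports no verdict.
Trained networks look in the newest picture that a camera, given by its name, has taken for a name from the list of things; names that differ only in an ending like _2 or _b are one class to them, and where a whole thing is asked for, a point or a joint stands for the part that bears it (a point fixed in the world has none). Each returns a list of dicts, best first, with "confidence" (0 to 1); they miss things now and then, are a little off and sometimes report something else, mostly with a low value. They report only what shows in the picture. A call takes as long as a camera call.
- ctrl.spot_in(camera, name): "box" ([left, top, width, height] in pixels, round what is visible of it).
The state is a dict: "time_s": time; "q": joint angles; "qvel": joint speeds; "effort": joint torques, N m; "ee_pos": TCP position; "eef_rot": TCP orientation; "contact_force": force on the tool from outside, world axes, zero at the start; "torque": the same for the moment, N m; "opening": finger opening in m.
Only numpy, scipy, OpenCV 4.12 (cv2) and the standard library are available. Lean on these libraries where they do the work, as an engineer would, in place of code of your own. Each camera call takes 0.05 s, during which the arm holds its last target. There are 200 camera calls.

TASK

The brown sample pot has been knocked over: stand it upright on the blue mat, mouth up, inside the white circle or close to it, setting it down rather than dropping it, and let go of it. Then fetch its black lid and press it straight down into the mouth until it is fully home and level all round, without forcing it, and let go. Leave the two bottles, the tape roll and the vial where they stand.

Things in the scene. Friction and masses are not known exactly. Their poses are not given: they have to be found in the camera images.
- pot: Open brown plastic sample pot with a white band, 54 mm wide, 72 mm high, wall and floor 3 to 4 mm, 0.1 to 0.2 kg. Twelve slight flats keep it from rolling by itself. Origin: centre of its underside; z axis from base to mouth. It starts lying on the worktop, mouth to the robot's left (world +y), turned at most 45 degrees towards the robot. It can be gripped hard across its diameter; held loosely it turns between the fingers.
- pot_mouth (a point): Centre of the pot's mouth, in the plane of the rim, 72 mm from the pot's origin; z as the pot's. Mouth 48 mm wide inside. A lid just laid in stops on its nubs with the flange about 5 mm proud; a push of about 8 to 20 N snaps it past, then it slides with less, and where flange meets rim the resistance rises steeply. Friction then keeps it home.
- lid: Loose black push-in lid, 0.04 kg: flange 57 mm wide, 5 mm thick; grip bar on top, 40 mm long along the lid's x, 14 mm wide, 20 mm above the flange; plug below, 12 mm deep, tapered from 36 to 46 mm, with sprung nubs near the flange. Origin: centre of the flange's underside, which meets the rim; z up. It starts standing on its plug on the worktop, bar up, origin 12 mm above the worktop.
- mat: Flat blue square mat, 110 x 110 x 4 mm, fixed to the worktop, with a thin white circle of 76 mm diameter round its centre. Origin: centre of its underside, at worktop height; its top is 4 mm above the worktop.
- navy_cap: Bystander: white bottle with a dark blue cap, 58 mm diameter, 130 mm high, loose. Origin: centre of its underside.
- blue_stock: Bystander: white bottle with a light blue cap, 65 mm diameter, 128 mm high, loose. Origin: centre of its underside.
- tape: Bystander: roll of black tape lying flat, 58 mm diameter, 19 mm high, loose. Origin: centre of its underside.
- vial: Bystander: small vial with reddish contents and a black cap, 23 mm diameter, 50 mm high, loose. Origin: centre of its underside.

How it is judged:
By the outcome, as a careful person would: the job done as asked, in the order asked, and still so for the second after the job is handed in, with the robot touching nothing.
It also fails if it takes over 58 s, if anything falls off the work surface, if the arm or the gripper's body presses on something with over 40 N, if the wrist force passes 120 N, or if a joint passes its speed limit or range.

## Working session

There is one attempt and no reset: what is moved stays moved. The work goes in short steps, Python scripts to look and compute and a shell command to move; the robot and the scene stay as the last step left them, time stands still between calls to the robot, and variables do not carry over. Pictures are saved under pics/ and viewed, about 8 in all and at most 12, crops included, and the job is handed in when it is done.

```bash
mkdir -p pics; ls; cat > h.py <<'E'
import numpy as np, cv2
from plant import ctrl
from scipy.spatial.transform import Rotation as R
def cloud(cam):
    im,d=ctrl.snapshot(cam); c=ctrl.get_calibration(cam)
    v,u=np.mgrid[:d.shape[0],:d.shape[1]]
    K=np.array([[c['fx'],0,c['cx']],[0,c['fy'],c['cy']],[0,0,1.]])
    dist=c.get('dist',c.get('distortion',np.zeros(5)))
    p=cv2.undistortPoints(np.stack([u.ravel(),v.ravel()],1).astype(float)[:,None],K,np.array(dist,float))[:,0]
    x=p[:,0].reshape(d.shape)*d; y=p[:,1].reshape(d.shape)*d
    P=np.stack([x,-y,-d,np.ones_like(d)],-1)@np.array(c['T']).T
    P=P[...,:3]; P[d==0]=np.nan
    return im,d,P
def toolstate():
    o=ctrl.get_obs(); r=R.from_quat(o['eef_rot']); p=np.array(o['ee_pos'])
    return o,p,r
E
python3 - <<'E'
from h import *
ims=[]
for c in ("scene","top"):
    im,d,P=cloud(c); ims.append(im)
    print(c,{k:(v if k!='T' else np.round(v,3).tolist()) for k,v in ctrl.get_calibration(c).items()}, (d==0).mean())
    for n in ("pot","pot_mouth","lid","mat","navy_cap","blue_stock","tape","vial"):
        for b in ctrl.spot_in(c,n)[:2]:
            l,t,w,h=[int(round(x)) for x in b['box']]; 
            q=P[t:t+h,l:l+w].reshape(-1,3)
            print(n,[l,t,w,h],round(b['confidence'],2),np.round(P[min(t+h//2,419),min(l+w//2,559)],3))
o,p,r=toolstate();print(o['time_s'],p,r.as_matrix().round(3).tolist(),o['opening'],ctrl.tcp_to_grasp)
cv2.imwrite('pics/a.png',cv2.cvtColor(ims[0],cv2.COLOR_RGB2BGR))
cv2.imwrite('pics/b.png',cv2.cvtColor(ims[1],cv2.COLOR_RGB2BGR))
E
```

```text
pics
scene {'fx': 475.63514770953793, 'fy': 475.63514770953793, 'cx': 284.4345528363937, 'cy': 208.6762240921755, 'T': [[-0.647, 0.311, -0.696, -0.666], [-0.762, -0.243, 0.6, 1.021], [0.017, 0.919, 0.395, 0.725], [0.0, 0.0, 0.0, 1.0]]} 0.0038477891156462585
pot [233, 239, 20, 24] 0.85 [0.42  0.254 0.01 ]
pot_mouth [232, 241, 19, 24] 0.56 [0.42  0.262 0.005]
lid [333, 194, 16, 11] 0.67 [ 0.517 -0.293  0.019]
mat [272, 221, 38, 14] 0.76 [0.461 0.018 0.004]
navy_cap [342, 159, 16, 36] 0.73 [ 0.581 -0.411  0.068]
blue_stock [149, 224, 24, 41] 0.91 [0.483 0.497 0.087]
tape [201, 258, 14, 15] 0.58 [0.428 0.379 0.   ]
tape [340, 159, 18, 31] 0.21 [ 0.578 -0.399  0.085]
vial [226, 226, 8, 12] 0.56 [0.534 0.226 0.024]
top {'fx': 519.973675325038, 'fy': 519.973675325038, 'cx': 276.91197962931795, 'cy': 201.72781440127008, 'T': [[-0.004, 0.993, -0.116, 0.329], [-1.0, -0.005, -0.003, 0.011], [-0.004, 0.116, 0.993, 1.501], [0.0, 0.0, 0.0, 1.0]]} 0.003983843537414966
pot [166, 225, 34, 28] 0.93 [0.395 0.277 0.056]
pot_mouth [167, 226, 32, 27] 0.95 [0.395 0.277 0.056]
lid [376, 186, 22, 21] 0.86 [ 0.515 -0.297  0.036]
lid [138, 225, 21, 21] 0.56 [0.409 0.387 0.005]
mat [257, 192, 40, 42] 0.84 [0.471 0.015 0.005]
navy_cap [416, 148, 30, 30] 0.85 [ 0.593 -0.4    0.121]
blue_stock [92, 190, 34, 23] 0.67 [0.494 0.463 0.126]
tape [138, 224, 21, 25] 0.74 [0.406 0.388 0.001]
vial [200, 188, 6, 10] 0.61 [0.524 0.223 0.054]
0.9 [0.18121594 0.65021721 0.40473897] [[-0.0, -0.963, 0.268], [0.0, 0.268, 0.963], [-1.0, 0.0, 0.0]] 0.08808309093619297 0.1473
```

View pics/a.png

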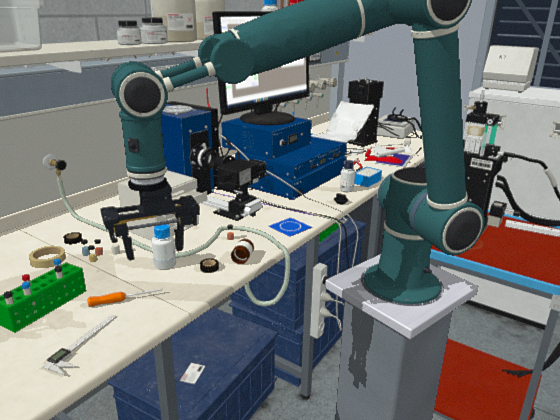

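View pics/b.png

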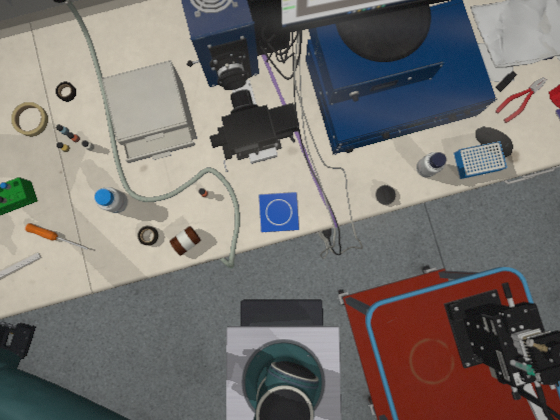

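The scene view shows the pot near (242,251), lying with its mouth towards the camera, the mat at (291,226) and the lid at (341,199). The top view shows the pot at (184,239), the mat at (279,212) and the lid at (386,195). Next I'll measure the pot, lid and mat precisely.

```bash
python3 - <<'E'
from h import *
from scipy.optimize import least_squares
tiles=[]
A={}
for c in ("scene","top"):
    im,d,P=cloud(c)
    for n,ctr,rad in (("pot",(0.39,0.277),.07),("lid",(0.513,-0.293),.045)):
        m=(np.hypot(P[...,0]-ctr[0],P[...,1]-ctr[1])<rad)&(P[...,2]>(.012 if n=="pot" else .008))
        A[c,n]=P[m]; print(c,n,m.sum(),A[c,n].min(0).round(3),A[c,n].max(0).round(3))
    # table z
    t=(np.hypot(P[...,0]-.43,P[...,1]-.1)<.05); print('table z',np.nanmedian(P[t][:,2]))
    hsv=cv2.cvtColor(im,cv2.COLOR_RGB2HSV)
    b=(hsv[...,0]>105)&(hsv[...,0]<130)&(hsv[...,1]>150)&(np.hypot(P[...,0]-.47,P[...,1]-.015)<.085)
    q=P[b][:,:2].astype(np.float32); print('mat',cv2.minAreaRect(q),q.mean(0))
    if c=='top':
        boxes=[(155,210,60,50),(365,170,60,50)]
    else: boxes=[(215,225,60,50),(312,170,60,50)]
    for x,y,w,h in boxes: tiles.append(cv2.resize(im[y:y+h,x:x+w],(390,290),interpolation=cv2.INTER_CUBIC))
cv2.imwrite('pics/c.png',cv2.cvtColor(np.vstack([np.hstack(tiles[:2]),np.hstack(tiles[2:])]),cv2.COLOR_RGB2BGR))
# pot: cylinder radius 27 axis horizontal z=.027; outside pts from top
def fit(pts):
  def res(v):
    x,y,a=v; m=np.array([-np.sin(a),np.cos(a),0]); rel=pts-np.array([x,y,.027]); s=rel@m
    rr=np.linalg.norm(rel-np.outer(s,m),axis=1)-.027
    ax=np.maximum(np.abs(s)-.036,0)
    return np.hypot(np.where(rr<-.006,0,rr),ax)
  return min((least_squares(res,[.39,.277,a0],loss='soft_l1',f_scale=.003) for a0 in (0,.4,.8)),key=lambda r:r.cost)
for k in (("top",),("scene","top")):
    pts=np.vstack([A[c,"pot"] for c in k]); r=fit(pts); print(k,r.x,np.degrees(r.x[2]),r.cost)
pt=A["top","pot"]; h=pt[pt[:,2]>.035]; print(cv2.minAreaRect(h[:,:2].astype(np.float32)))
for c in ("scene","top"):
    l=A[c,"lid"]; b=l[l[:,2]>.027]; print('bar',len(b),cv2.minAreaRect(b[:,:2].astype(np.float32)),b.mean(0), 'fl',l.mean(0),cv2.minEnclosingCircle(l[:,:2].astype(np.float32)))
E
```

```text
scene pot 301 [0.351 0.232 0.012] [0.429 0.32  0.059]
scene lid 111 [ 0.492 -0.324  0.008] [ 0.547 -0.262  0.042]
table z 0.0023614772716460397
mat ((0.4747084677219391, 0.013771794736385345), (0.10662893205881119, 0.10658007860183716), 3.1179769039154053) [0.47247562 0.01491607]
top pot 522 [0.351 0.235 0.013] [0.433 0.319 0.061]
top lid 322 [ 0.494 -0.334  0.008] [ 0.55  -0.259  0.043]
table z 0.001537179216454243
mat ((0.4735536575317383, 0.01068214699625969), (0.10675056278705597, 0.10604487359523773), 3.2450783252716064) [0.47223794 0.01181951]
('top',) [0.39306194 0.27710506 0.6283688 ] 36.00288041334244 0.0012193455610172912
('scene', 'top') [0.39290341 0.27653125 0.63722224] 36.51014513480535 0.0017534953564434048
((0.3926073908805847, 0.2764517664909363), (0.05310045927762985, 0.07237850874662399), 36.639041900634766)
bar 38 ((0.5204163193702698, -0.2930228114128113), (0.03192165866494179, 0.02510438859462738), 10.940553665161133) [ 0.52070397 -0.2929388   0.03437422] fl [ 0.51740701 -0.28927716  0.02388916] ((0.5191953182220459, -0.29297327995300293), 0.031524285674095154)
bar 76 ((0.5221501588821411, -0.29421743750572205), (0.03849204257130623, 0.015729673206806183), 13.831377983093262) [ 0.52170141 -0.29384369  0.03619208] fl [ 0.52129198 -0.29380301  0.02192041] ((0.5130280256271362, -0.2973942458629608), 0.03815038129687309)
```

View pics/c.png

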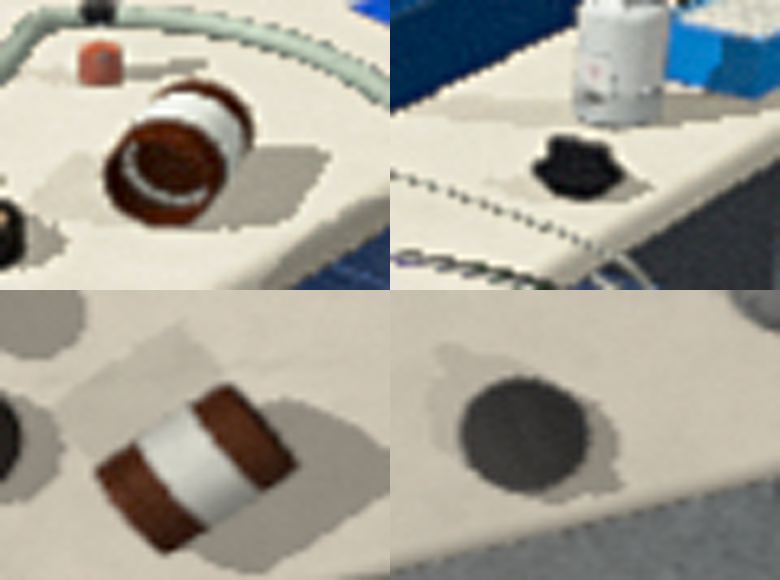

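The zoomed crops put the mouth at the lower left in the top view (around pixel 165,238), which fits the 36° turn from the depth fit. The lid stands with its bar roughly along x. Next is the tilted pre-grasp.

```bash
cat >> h.py <<'E'
G=ctrl.tcp_to_grasp
def pot_R(beta=40,a=36.3):
    a=np.radians(a);b=np.radians(beta)
    m=np.array([-np.sin(a),np.cos(a),0]);x=-np.sin(b)*m-np.cos(b)*np.array([0,0,1]);z=np.array([np.cos(a),np.sin(a),0])
    return np.stack([x,np.cross(z,x),z],1),m
def delta(g,M,label=''):
    o,p,r=toolstate(); M=np.asarray(M); t=np.asarray(g)-G*M[:,0]
    d=r.inv().apply(t-p)*1000; v=(r.inv()*R.from_matrix(M)).as_rotvec(degrees=True)
    print(label,'t',d.round(1),'a',v.round(1))
def st():
    o,p,r=toolstate(); M=r.as_matrix()
    print('t',round(o['time_s'],2),'grasp',(p+G*M[:,0]).round(4),'x',M[:,0].round(3),'z',M[:,2].round(3),'q',np.round(o['q'],2),'F',np.round(o['contact_force'],1),'op',round(o['opening'],4))
E
python3 - <<'E'
from h import *
M,m=pot_R(); g=np.array([.393,.277,.028])+.010*m
print(g,M.round(3).tolist())
delta(g-.2*M[:,0],M,'far');delta(g-.11*M[:,0],M,'pre');
E
```

```text
[0.38707987 0.28505928 0.028     ] [[0.381, -0.454, 0.806], [-0.518, 0.617, 0.592], [-0.766, -0.643, 0.0]]
far t [ 110.7 -120.7 -158.7] a [ 36.5  13.3 -38.5]
pre t [ 179.6 -166.3 -194.4] a [ 36.5  13.3 -38.5]
```

```bash
F='{"grip":0,"tx":110.7,"ty":-120.7,"tz":-158.7,"ax":36.5,"ay":13.3,"az":-38.5}'; : ; python3 -m inch '[{"grip":0,"tx":111,"ty":-121,"tz":-159,"ax":36.5,"ay":13.3,"az":-38.5},{"grip":0,"tx":111,"ty":-121,"tz":-159,"ax":36.5,"ay":13.3,"az":-38.5},{"grip":0,"tx":111,"ty":-121,"tz":-159,"ax":36.5,"ay":13.3,"az":-38.5},{"grip":0,"tx":111,"ty":-121,"tz":-159,"ax":36.5,"ay":13.3,"az":-38.5},{"grip":0,"tx":111,"ty":-121,"tz":-159,"ax":36.5,"ay":13.3,"az":-38.5},{"grip":0,"tx":111,"ty":-121,"tz":-159,"ax":36.5,"ay":13.3,"az":-38.5},{"grip":0,"tx":111,"ty":-121,"tz":-159,"ax":36.5,"ay":13.3,"az":-38.5}]' 40
python3 - <<'E'
from h import *
st()
M,m=pot_R(); g=np.array([.393,.277,.028])+.010*m
delta(g-.06*M[:,0],M,'pre');delta(g,M,'grasp')
E
```

```text
time_s: 1.88
ee_pos: [0.2551, 0.4653, 0.294]
eef_rot: [-0.437, 0.556, -0.021, 0.707]
contact_force: [0.0, 0.3, 0.1]
opening: 0.0882
t 1.88 grasp [0.3111 0.3894 0.1809] x [ 0.381 -0.515 -0.768] z [ 0.804  0.594 -0.   ] q [ 1.2   0.24  1.94 -0.58  1.42  0.79] F [0.  0.3 0.1] op 0.0882
pre t [140.1  -0.5  -0.5] a [ 0.1  0.1 -0.1]
grasp t [200.1  -0.7  -0.6] a [ 0.1  0.1 -0.1]
```

```bash
python3 -m inch '[{"grip":0,"tx":50,"ty":-0.5,"tz":-0.5},{"grip":0,"tx":100,"ty":-0.5,"tz":-0.5},{"grip":0,"tx":140,"ty":-0.5,"tz":-0.5},{"grip":0,"tx":165,"ty":-0.7,"tz":-0.6},{"grip":0,"tx":185,"ty":-0.7,"tz":-0.6},{"grip":0,"tx":200,"ty":-0.7,"tz":-0.6},{"grip":0,"tx":200,"ty":-0.7,"tz":-0.6}]' 40
python3 - <<'E'
from h import *
st()
M,m=pot_R(); g=np.array([.393,.277,.028])+.010*m
delta(g,M,'grasp')
E
```

```text
t 1.88 grasp [0.3111 0.3894 0.1809] x [ 0.381 -0.515 -0.768] z [ 0.804  0.594 -0.   ] q [ 1.2   0.24  1.94 -0.58  1.42  0.79] F [0.  0.3 0.1] op 0.0882
grasp t [200.1  -0.7  -0.6] a [ 0.1  0.1 -0.1]$[0]: bad value
```

```bash
python3 -m inch '[{"grip":0.3},{"grip":0.5},{"grip":0.7},{"grip":0.9},{"grip":1},{"grip":1}]' 45
python3 - <<'E'
from h import *
st()
ctrl.snapshot("top"); im,d,P=cloud("scene")
cv2.imwrite('pics/d.png',cv2.cvtColor(cv2.resize(im[160:300,150:340],(760,560),interpolation=cv2.INTER_CUBIC),cv2.COLOR_RGB2BGR))
E
```

```text
t 1.88 grasp [0.3111 0.3894 0.1809] x [ 0.381 -0.515 -0.768] z [ 0.804  0.594 -0.   ] q [ 1.2   0.24  1.94 -0.58  1.42  0.79] F [0.  0.3 0.1] op 0.0882$[0]: bad value
```

View pics/d.png

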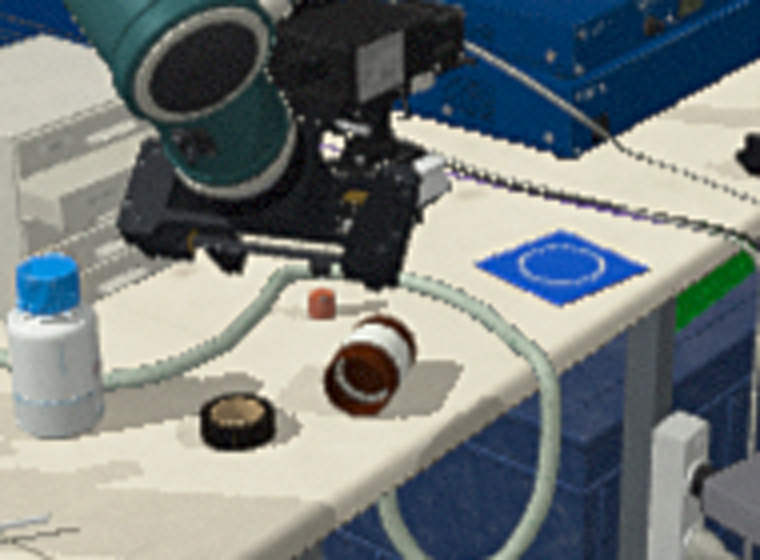

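Both calls were refused because every row needs all the keys, so nothing moved. The picture shows the open gripper hovering over the untouched pot at (370,365). Resending with full rows.

```bash
python3 -m inch '[{"grip":0,"tx":50,"ty":-0.5,"tz":-0.5,"ax":0,"ay":0,"az":0},{"grip":0,"tx":100,"ty":-0.5,"tz":-0.5,"ax":0,"ay":0,"az":0},{"grip":0,"tx":140,"ty":-0.5,"tz":-0.5,"ax":0,"ay":0,"az":0},{"grip":0,"tx":165,"ty":-0.7,"tz":-0.6,"ax":0,"ay":0,"az":0},{"grip":0,"tx":185,"ty":-0.7,"tz":-0.6,"ax":0,"ay":0,"az":0},{"grip":0,"tx":200,"ty":-0.7,"tz":-0.6,"ax":0,"ay":0,"az":0},{"grip":0,"tx":200,"ty":-0.7,"tz":-0.6,"ax":0,"ay":0,"az":0}]' 40
python3 - <<'E'
from h import *
st()
M,m=pot_R(); g=np.array([.393,.277,.028])+.010*m
delta(g,M,'grasp')
E
```

```text
time_s: 2.85
ee_pos: [0.3313, 0.3608, 0.1409]
eef_rot: [-0.437, 0.556, -0.021, 0.707]
contact_force: [-0.9, -0.4, 0.8]
opening: 0.0884
t 2.85 grasp [0.3873 0.2848 0.0279] x [ 0.38  -0.516 -0.767] z [ 0.805  0.593 -0.   ] q [ 0.99  0.37  2.13 -0.75  1.07  0.88] F [-0.9 -0.4  0.8] op 0.0884
grasp t [-0.3  0.5  0.1] a [ 0.1  0.  -0.1]
```

```bash
python3 -m inch '[{"grip":0.3,"tx":0,"ty":0,"tz":0,"ax":0,"ay":0,"az":0},{"grip":0.5,"tx":0,"ty":0,"tz":0,"ax":0,"ay":0,"az":0},{"grip":0.8,"tx":0,"ty":0,"tz":0,"ax":0,"ay":0,"az":0},{"grip":1,"tx":0,"ty":0,"tz":0,"ax":0,"ay":0,"az":0},{"grip":1,"tx":0,"ty":0,"tz":0,"ax":0,"ay":0,"az":0},{"grip":1,"tx":0,"ty":0,"tz":0,"ax":0,"ay":0,"az":0}]' 45
python3 - <<'E'
from h import *
st()
E
```

```text
time_s: 3.6
ee_pos: [0.3313, 0.3612, 0.1413]
eef_rot: [-0.437, 0.556, -0.021, 0.707]
contact_force: [-2.3, 2.2, 4.2]
opening: 0.0536
t 3.6 grasp [0.3873 0.2852 0.0282] x [ 0.38  -0.516 -0.768] z [0.805 0.593 0.   ] q [ 0.99  0.37  2.13 -0.75  1.07  0.88] F [-2.3  2.2  4.2] op 0.0536
```

```bash
python3 -m inch '[{"grip":1,"tx":-15,"ty":-12.5,"tz":0,"ax":0,"ay":0,"az":0},{"grip":1,"tx":-40,"ty":-33,"tz":0,"ax":0,"ay":0,"az":0},{"grip":1,"tx":-75,"ty":-62,"tz":0,"ax":0,"ay":0,"az":0},{"grip":1,"tx":-105,"ty":-88,"tz":0,"ax":0,"ay":0,"az":0},{"grip":1,"tx":-115,"ty":-96,"tz":0,"ax":0,"ay":0,"az":0},{"grip":1,"tx":-115,"ty":-96,"tz":0,"ax":0,"ay":0,"az":0}]' 45
cat >> h.py <<'E'
def final_R(h=75):
    M,m=pot_R(); m_ax=np.cross(m,[0,0,1])
    return R.from_euler('z',h-126.3,degrees=True).as_matrix()@R.from_rotvec(m_ax*np.pi/2).as_matrix()@M
E
python3 - <<'E'
from h import *
st()
for h in (75,):
    F=final_R(h);print(h,F.round(3).tolist())
    g=np.array([.4725,.0125,.004+.046+.06])
    delta(g,F,'over mat')
    o,p,r=toolstate(); v=(r.inv()*R.from_matrix(F)).as_rotvec(degrees=True);print(np.linalg.norm(v))
    # halfway
    Mh=(r*R.from_rotvec(v/2,degrees=True)).as_matrix(); delta([.43,.15,.19],Mh,'half')
im,d,P=cloud("scene")
cv2.imwrite('pics/e.png',cv2.cvtColor(cv2.resize(im[120:300,150:340],(760,720)[:2] if 0 else (610,578),interpolation=cv2.INTER_CUBIC),cv2.COLOR_RGB2BGR))
E
```

```text
time_s: 4.35
ee_pos: [0.3312, 0.3612, 0.2917]
eef_rot: [-0.436, 0.556, -0.021, 0.707]
contact_force: [1.0, -0.9, -2.8]
opening: 0.0537
t 4.35 grasp [0.3873 0.2854 0.1785] x [ 0.381 -0.514 -0.768] z [0.805 0.593 0.002] q [ 0.99  0.13  2.07 -0.67  1.3   0.67] F [ 1.  -0.9 -2.8] op 0.0537
75 [[0.198, 0.166, 0.966], [0.74, 0.621, -0.259], [-0.643, 0.766, -0.0]]
over mat t [ 344.9 -278.8 -181.4] a [56.5 -4.9 83.1]
100.61172882247605
half t [ 113.5 -202.8  -76.2] a [28.2 -2.5 41.6]
```

```bash
python3 -m inch '[{"grip":1,"tx":22,"ty":-40,"tz":-15,"ax":5.6,"ay":-0.5,"az":8.3},{"grip":1,"tx":45,"ty":-81,"tz":-30,"ax":11.3,"ay":-1,"az":16.6},{"grip":1,"tx":68,"ty":-122,"tz":-46,"ax":16.9,"ay":-1.5,"az":25},{"grip":1,"tx":91,"ty":-162,"tz":-61,"ax":22.6,"ay":-2,"az":33.3},{"grip":1,"tx":113.5,"ty":-203,"tz":-76,"ax":28.2,"ay":-2.5,"az":41.6},{"grip":1,"tx":113.5,"ty":-203,"tz":-76,"ax":28.2,"ay":-2.5,"az":41.6},{"grip":1,"tx":113.5,"ty":-203,"tz":-76,"ax":28.2,"ay":-2.5,"az":41.6}]' 45
python3 - <<'E'
from h import *
st()
g=np.array([.4725,.0125,.004+.046+.06])
delta(g,final_R(75),'over mat')
E
```

```text
time_s: 5.28
ee_pos: [0.4046, 0.1311, 0.3313]
eef_rot: [-0.032, 0.639, 0.105, 0.762]
contact_force: [-1.0, -0.2, -1.8]
opening: 0.0535
t 5.28 grasp [0.4285 0.1486 0.187 ] x [ 0.162  0.119 -0.98 ] z [0.966 0.182 0.182] q [ 0.22 -0.23  2.25  0.1   0.94 -0.02] F [-1.  -0.2 -1.8] op 0.0535
over mat t [ 103.2 -240.7  -27. ] a [28.1 -2.7 41.8]
```

```bash
python3 -m inch '[{"grip":1,"tx":17,"ty":-48,"tz":-5,"ax":5.6,"ay":-0.5,"az":8.4},{"grip":1,"tx":35,"ty":-96,"tz":-11,"ax":11.2,"ay":-1,"az":16.7},{"grip":1,"tx":55,"ty":-144,"tz":-16,"ax":16.9,"ay":-1.6,"az":25},{"grip":1,"tx":78,"ty":-192,"tz":-22,"ax":22.5,"ay":-2.2,"az":33.4},{"grip":1,"tx":103,"ty":-241,"tz":-27,"ax":28.1,"ay":-2.7,"az":41.8},{"grip":1,"tx":103,"ty":-241,"tz":-27,"ax":28.1,"ay":-2.7,"az":41.8},{"grip":1,"tx":103,"ty":-241,"tz":-27,"ax":28.1,"ay":-2.7,"az":41.8},{"grip":1,"tx":103,"ty":-241,"tz":-27,"ax":28.1,"ay":-2.7,"az":41.8}]' 45
python3 - <<'E'
from h import *
st()
g=np.array([.4725,.0125,.004+.046+.003])
delta(g,final_R(75),'hover 3')
im,d,P=cloud("scene")
cv2.imwrite('pics/f.png',cv2.cvtColor(cv2.resize(im[140:260,220:380],(760,570),interpolation=cv2.INTER_CUBIC),cv2.COLOR_RGB2BGR))
# pot points
m=(np.hypot(P[...,0]-.4725,P[...,1]-.0125)<.05)&(P[...,2]>.01)
q=P[m];print(len(q),q.min(0).round(3),q.max(0).round(3))
E
```

```text
time_s: 6.28
ee_pos: [0.4436, -0.0945, 0.206]
eef_rot: [0.378, 0.597, 0.214, 0.674]
contact_force: [-0.7, 0.0, -0.9]
opening: 0.0534
t 6.28 grasp [0.4723 0.0145 0.1111] x [ 0.195  0.74  -0.644] z [ 0.967 -0.254  0.001] q [-0.55  0.2   2.24  0.9   1.21 -0.86] F [-0.7  0.  -0.9] op 0.0534
hover 3 t [ 36.  -45.9   0.1] a [ 0.2 -0.2  0.1]
556 [ 0.423 -0.037  0.01 ] [0.516 0.05  0.186]
```

View pics/f.png

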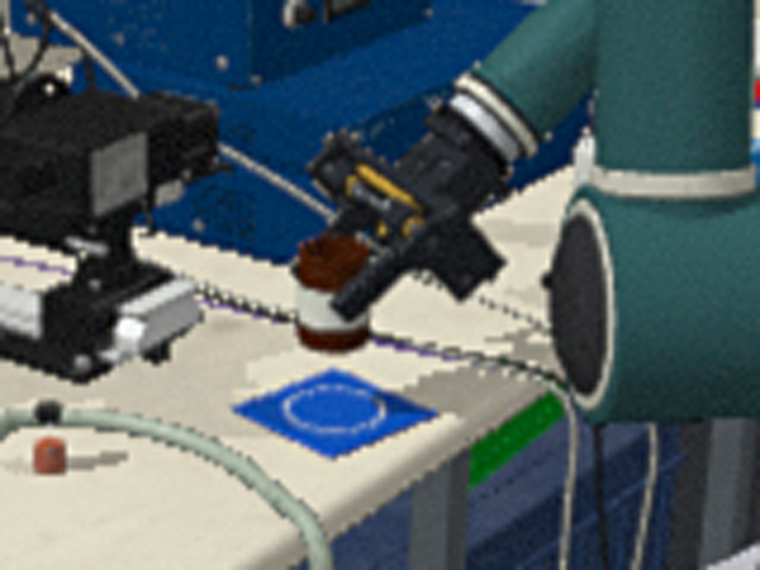

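The picture shows the pot held upright, mouth up, above the mat; its base is at (333,340) and the circle is at (333,408). Lowering to 3 mm above, then feeling for contact.

```bash
python3 -m inch '[{"grip":1,"tx":10,"ty":-13,"tz":0,"ax":0,"ay":0,"az":0},{"grip":1,"tx":22,"ty":-28,"tz":0,"ax":0,"ay":0,"az":0},{"grip":1,"tx":31,"ty":-40,"tz":0,"ax":0,"ay":0,"az":0},{"grip":1,"tx":35.5,"ty":-45.5,"tz":0,"ax":0,"ay":0,"az":0},{"grip":1,"tx":36,"ty":-46,"tz":0,"ax":0,"ay":0,"az":0},{"grip":1,"tx":36,"ty":-46,"tz":0,"ax":0,"ay":0,"az":0}]' 45
python3 - <<'E'
from h import *
st()
E
python3 -m inch '[{"grip":1,"tx":0.7,"ty":-0.8,"tz":0,"ax":0,"ay":0,"az":0},{"grip":1,"tx":1.3,"ty":-1.5,"tz":0,"ax":0,"ay":0,"az":0},{"grip":1,"tx":1.6,"ty":-1.9,"tz":0,"ax":0,"ay":0,"az":0},{"grip":1,"tx":1.6,"ty":-1.9,"tz":0,"ax":0,"ay":0,"az":0}]' 45
python3 - <<'E'
from h import *
st()
g=np.array([.4725,.0125,.004+.046]);delta(g,final_R(75),'zero')
E
```

```text
time_s: 7.08
ee_pos: [0.4434, -0.0969, 0.1482]
eef_rot: [0.378, 0.597, 0.214, 0.675]
contact_force: [-0.6, -0.3, -1.7]
opening: 0.0532
t 7.08 grasp [0.4723 0.012  0.0533] x [ 0.196  0.74  -0.644] z [ 0.967 -0.255  0.002] q [-0.56  0.32  2.25  0.94  1.14 -0.97] F [-0.6 -0.3 -1.7] op 0.0532
time_s: 7.58
ee_pos: [0.4437, -0.0973, 0.147]
eef_rot: [0.378, 0.596, 0.215, 0.675]
contact_force: [-4.0, -3.9, 7.9]
opening: 0.0533
t 7.58 grasp [0.4727 0.0118 0.0523] x [ 0.197  0.741 -0.642] z [ 0.967 -0.254  0.004] q [-0.56  0.33  2.25  0.94  1.14 -0.97] F [-4.  -3.9  7.9] op 0.0533
zero t [ 2.  -1.3 -0.6] a [ 0.3 -0.1 -0. ]
```

```bash
python3 -m inch '[{"grip":1,"tx":0,"ty":0,"tz":0,"ax":0,"ay":0,"az":0},{"grip":1,"tx":0.3,"ty":-0.3,"tz":0,"ax":0,"ay":0,"az":0},{"grip":1,"tx":0.6,"ty":-0.7,"tz":0,"ax":0,"ay":0,"az":0},{"grip":1,"tx":0.6,"ty":-0.7,"tz":0,"ax":0,"ay":0,"az":0}]' 4
python3 - <<'E'
from h import *
st()
E
python3 -m inch '[{"grip":0.36,"tx":0,"ty":0,"tz":0,"ax":0,"ay":0,"az":0},{"grip":0.33,"tx":0,"ty":0,"tz":0,"ax":0,"ay":0,"az":0},{"grip":0.3,"tx":0,"ty":0,"tz":0,"ax":0,"ay":0,"az":0},{"grip":0.2,"tx":0,"ty":0,"tz":0,"ax":0,"ay":0,"az":0},{"grip":0,"tx":0,"ty":0,"tz":0,"ax":0,"ay":0,"az":0},{"grip":0,"tx":0,"ty":0,"tz":0,"ax":0,"ay":0,"az":0},{"grip":0,"tx":0,"ty":0,"tz":0,"ax":0,"ay":0,"az":0}]'
python3 - <<'E'
from h import *
st()
E
```

```text
time_s: 8.07
ee_pos: [0.4441, -0.0974, 0.1466]
eef_rot: [0.378, 0.596, 0.215, 0.675]
contact_force: [-1.5, -1.5, 4.5]
opening: 0.0538
t 8.07 grasp [0.4731 0.0117 0.0521] x [ 0.197  0.741 -0.642] z [ 0.967 -0.254  0.004] q [-0.56  0.33  2.25  0.94  1.14 -0.97] F [-1.5 -1.5  4.5] op 0.0538
time_s: 8.95
ee_pos: [0.4441, -0.0974, 0.1466]
eef_rot: [0.378, 0.596, 0.215, 0.675]
contact_force: [0.2, -0.1, 0.5]
opening: 0.088
t 8.95 grasp [0.4731 0.0117 0.0521] x [ 0.197  0.741 -0.642] z [ 0.967 -0.254  0.004] q [-0.56  0.33  2.25  0.94  1.14 -0.97] F [ 0.2 -0.1  0.5] op 0.088
```

```bash
python3 -m inch '[{"grip":0,"tx":-30,"ty":0,"tz":0,"ax":0,"ay":0,"az":0},{"grip":0,"tx":-80,"ty":0,"tz":0,"ax":0,"ay":0,"az":0},{"grip":0,"tx":-130,"ty":0,"tz":0,"ax":0,"ay":0,"az":0},{"grip":0,"tx":-170,"ty":-30,"tz":0,"ax":0,"ay":0,"az":0},{"grip":0,"tx":-200,"ty":60,"tz":0,"ax":0,"ay":0,"az":0},{"grip":0,"tx":-200,"ty":80,"tz":0,"ax":0,"ay":0,"az":0}]'
python3 - <<'E'
from h import *
st()
for k in range(4):
  for c in ("top","scene"):
    im,d,P=cloud(c)
    r=np.hypot(P[...,0]-.521,P[...,1]+.2938)
    b=P[(r<.03)&(P[...,2]>.029)&(P[...,2]<.05)]
    f=P[(r<.036)&(P[...,2]>.012)&(P[...,2]<.05)]
    mp=(np.hypot(P[...,0]-.4725,P[...,1]-.012)<.05)&(P[...,2]>.060)&(P[...,2]<.1)
    q=P[mp]; mb=(np.hypot(P[...,0]-.4725,P[...,1]-.012)<.05)&(P[...,2]>.015)&(P[...,2]<.1); qb=P[mb]
    if len(b)>5:
        w,V=np.linalg.eigh(np.cov(b[:,:2].T)); v=V[:,1]
        print(c,'bar',len(b),cv2.minAreaRect(b[:,:2].astype(np.float32)),'pca',np.degrees(np.arctan2(v[1],v[0])).round(1),b.mean(0).round(4),b[:,2].max().round(4),'circ',cv2.minEnclosingCircle(f[:,:2].astype(np.float32)))
    if len(q)>5: print(c,'rim',len(q),cv2.fitEllipse(q[:,:2].astype(np.float32)) if 0 else cv2.minEnclosingCircle(q[:,:2].astype(np.float32)),np.percentile(q[:,2],[50,98]).round(4),'x',np.percentile(q[:,0],[2,98]).round(4),'y',np.percentile(q[:,1],[2,98]).round(4))
    if k==0:
        A=im[185:245,250:310] if c=="top" else im[190:250,262:322]
        cv2.imwrite(f'pics/g_{c}.png',cv2.cvtColor(cv2.resize(A,(390,390),interpolation=cv2.INTER_CUBIC),cv2.COLOR_RGB2BGR))
a=cv2.imread('pics/g_top.png');b=cv2.imread('pics/g_scene.png');cv2.imwrite('pics/g.png',np.hstack([a,b]))
E
```

```text
time_s: 9.7
ee_pos: [0.4175, -0.1969, 0.337]
eef_rot: [0.38, 0.596, 0.215, 0.675]
contact_force: [0.9, -0.0, 0.6]
opening: 0.0879
t 9.7 grasp [ 0.4468 -0.0876  0.2426] x [ 0.199  0.742 -0.641] z [ 0.967 -0.257  0.003] q [-0.75  0.06  2.1   0.74  1.52 -0.75] F [ 0.9 -0.   0.6] op 0.0879
top bar 74 ((0.5216699242591858, -0.2937355935573578), (0.039294008165597916, 0.0145040862262249), 17.031681060791016) pca -161.7 [ 0.5217 -0.294   0.0368] 0.0454 circ ((0.5217705368995667, -0.2946653962135315), 0.029378095641732216)
top rim 80 ((0.4717010259628296, 0.014614096842706203), 0.027132023125886917) [0.0754 0.0806] x [0.4468 0.4977] y [-0.0097  0.0399]
scene rim 140 ((0.4741019904613495, 0.013517103157937527), 0.03192455321550369) [0.0695 0.0798] x [0.4455 0.5023] y [-0.0126  0.0407]
top bar 69 ((0.52186119556427, -0.29436516761779785), (0.03812960907816887, 0.014823059551417828), 13.649737358093262) pca -161.5 [ 0.522  -0.2944  0.0369] 0.0442 circ ((0.5220839381217957, -0.2955379784107208), 0.02958560176193714)
top rim 73 ((0.47211331129074097, 0.014685970731079578), 0.026819050312042236) [
[... 490 characters left out ...]
39078712) [0.0752 0.083 ] x [0.4466 0.4976] y [-0.0097  0.04  ]
scene rim 135 ((0.4725881814956665, 0.012698332779109478), 0.03222101554274559) [0.0701 0.0786] x [0.4459 0.5001] y [-0.0123  0.0414]
top bar 73 ((0.5217915773391724, -0.2950841188430786), (0.039083272218704224, 0.015088909305632114), 17.172103881835938) pca -162.4 [ 0.5218 -0.2941  0.0366] 0.046 circ ((0.5222618579864502, -0.29554733633995056), 0.029441019520163536)
top rim 79 ((0.4723334312438965, 0.014855079352855682), 0.026957089081406593) [0.074  0.0811] x [0.4459 0.4979] y [-0.0097  0.04  ]
scene rim 135 ((0.4717748463153839, 0.013183191418647766), 0.034476254135370255) [0.0699 0.0785] x [0.445  0.5014] y [-0.0136  0.0412]
```

View pics/g.png

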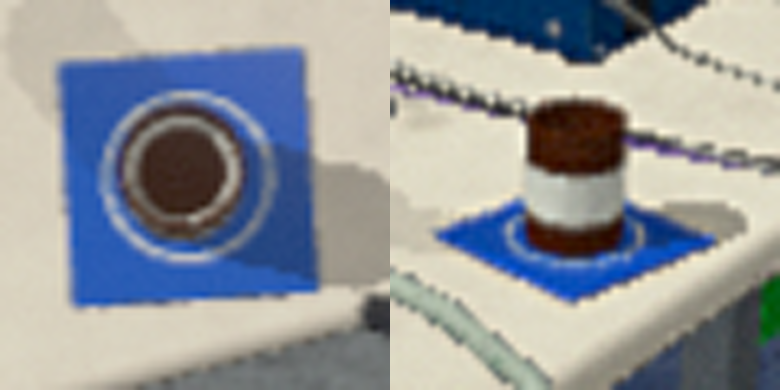

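The crops show the pot standing upright and mouth up inside the circle; in the top crop the rim is at (182,170). A jaw across the lid bar's 14 mm width would put the gripper body against the navy bottle, so I'll grip the bar across its 40 mm length instead, which leaves clear room.

```bash
cat >> h.py <<'E'
def down_R(ang):
    a=np.radians(ang); x=np.array([0,0,-1.]);z=np.array([np.cos(a),np.sin(a),0]); return np.stack([x,np.cross(z,x),z],1)
E
python3 - <<'E'
from h import *
st(); M=down_R(16.5)
delta([.522,-.2945,.038+.10],M,'pre'); delta([.522,-.2945,.16],M,'pre2')
E
```

```text
t 10.1 grasp [ 0.4457 -0.0865  0.2404] x [ 0.196  0.742 -0.641] z [ 0.967 -0.254  0.002] q [-0.75  0.06  2.1   0.74  1.52 -0.75] F [-0.7 -0.4  0. ] op 0.088
pre t [-20.9 -82.3 126.6] a [-29.1  13.7 -48.8]
pre2 t [-35.  -65.4 126.7] a [-29.1  13.7 -48.8]
```

```bash
python3 -m inch '[{"grip":0,"tx":-35,"ty":-65,"tz":127,"ax":-29.1,"ay":13.7,"az":-48.8},{"grip":0,"tx":-35,"ty":-65,"tz":127,"ax":-29.1,"ay":13.7,"az":-48.8},{"grip":0,"tx":-35,"ty":-65,"tz":127,"ax":-29.1,"ay":13.7,"az":-48.8},{"grip":0,"tx":-35,"ty":-65,"tz":127,"ax":-29.1,"ay":13.7,"az":-48.8},{"grip":0,"tx":-35,"ty":-65,"tz":127,"ax":-29.1,"ay":13.7,"az":-48.8},{"grip":0,"tx":-35,"ty":-65,"tz":127,"ax":-29.1,"ay":13.7,"az":-48.8},{"grip":0,"tx":-35,"ty":-65,"tz":127,"ax":-29.1,"ay":13.7,"az":-48.8},{"grip":0,"tx":-35,"ty":-65,"tz":127,"ax":-29.1,"ay":13.7,"az":-48.8}]'
python3 - <<'E'
from h import *
st(); M=down_R(16.5)
delta([.522,-.2945,.038],M,'grasp')
E
```

```text
time_s: 11.1
ee_pos: [0.5221, -0.2944, 0.3066]
eef_rot: [-0.1, 0.7, 0.102, 0.7]
contact_force: [0.3, -0.4, -0.4]
opening: 0.088
t 11.1 grasp [ 0.5219 -0.294   0.1593] x [-0.001  0.003 -1.   ] z [ 0.959  0.282 -0.001] q [-0.56  0.2   1.87  0.    1.07 -0.84] F [ 0.3 -0.4 -0.4] op 0.088
grasp t [ 1.213e+02 -4.000e-01 -1.000e-01] a [-0.1 -0.  -0.2]
```

```bash
python3 -m inch '[{"grip":0,"tx":40,"ty":-0.4,"tz":0,"ax":0,"ay":0,"az":-0.2},{"grip":0,"tx":80,"ty":-0.4,"tz":0,"ax":0,"ay":0,"az":-0.2},{"grip":0,"tx":105,"ty":-0.4,"tz":0,"ax":0,"ay":0,"az":-0.2},{"grip":0,"tx":117,"ty":-0.4,"tz":0,"ax":0,"ay":0,"az":-0.2},{"grip":0,"tx":121,"ty":-0.4,"tz":0,"ax":0,"ay":0,"az":-0.2},{"grip":0,"tx":121,"ty":-0.4,"tz":0,"ax":0,"ay":0,"az":-0.2}]'
python3 - <<'E'
from h import *
st()
E
python3 -m inch '[{"grip":0.3,"tx":0,"ty":0,"tz":0,"ax":0,"ay":0,"az":0},{"grip":0.5,"tx":0,"ty":0,"tz":0,"ax":0,"ay":0,"az":0},{"grip":0.7,"tx":0,"ty":0,"tz":0,"ax":0,"ay":0,"az":0},{"grip":1,"tx":0,"ty":0,"tz":0,"ax":0,"ay":0,"az":0},{"grip":1,"tx":0,"ty":0,"tz":0,"ax":0,"ay":0,"az":0},{"grip":1,"tx":0,"ty":0,"tz":0,"ax":0,"ay":0,"az":0},{"grip":1,"tx":0,"ty":0,"tz":0,"ax":0,"ay":0,"az":0},{"grip":1,"tx":0,"ty":0,"tz":0,"ax":0,"ay":0,"az":0}]' 50
python3 - <<'E'
from h import *
st()
E
```

```text
time_s: 11.85
ee_pos: [0.5224, -0.2949, 0.1862]
eef_rot: [-0.101, 0.7, 0.1, 0.7]
contact_force: [-0.4, -0.4, 1.0]
opening: 0.0882
t 11.85 grasp [ 0.5225 -0.295   0.0389] x [ 0.001 -0.001 -1.   ] z [0.959 0.282 0.   ] q [-0.56  0.35  1.94 -0.    0.85 -0.84] F [-0.4 -0.4  1. ] op 0.0882
time_s: 12.85
ee_pos: [0.5225, -0.2949, 0.1862]
eef_rot: [-0.101, 0.7, 0.1, 0.7]
contact_force: [-0.2, 0.2, -0.0]
opening: 0.0398
t 12.85 grasp [ 0.5225 -0.295   0.0389] x [ 0.001 -0.001 -1.   ] z [0.959 0.282 0.   ] q [-0.56  0.35  1.94 -0.    0.85 -0.84] F [-0.2  0.2 -0. ] op 0.0398
```

```bash
python3 -m inch '[{"grip":1,"tx":-15,"ty":0,"tz":0,"ax":0,"ay":0,"az":0},{"grip":1,"tx":-60,"ty":0,"tz":0,"ax":0,"ay":0,"az":0},{"grip":1,"tx":-110,"ty":0,"tz":0,"ax":0,"ay":0,"az":0},{"grip":1,"tx":-130,"ty":0,"tz":0,"ax":0,"ay":0,"az":0},{"grip":1,"tx":-130,"ty":0,"tz":0,"ax":0,"ay":0,"az":0}]' 50
python3 - <<'E'
from h import *
st(); delta([.4727,.0142,.165],down_R(16.5),'over')
E
```

```text
time_s: 13.48
ee_pos: [0.5229, -0.2951, 0.3182]
eef_rot: [-0.102, 0.699, 0.099, 0.701]
contact_force: [-0.2, 0.3, -1.4]
opening: 0.0394
t 13.47 grasp [ 0.5235 -0.2955  0.1709] x [ 0.004 -0.003 -1.   ] z [0.959 0.282 0.003] q [-0.56  0.19  1.86 -0.    1.09 -0.84] F [-0.2  0.3 -1.4] op 0.0394
over t [  4.8 310.9  39. ] a [-0.1  0.2  0.2]
```

```bash
python3 -m inch '[{"grip":1,"tx":0,"ty":30,"tz":4,"ax":0,"ay":0.2,"az":0.2},{"grip":1,"tx":0,"ty":80,"tz":10,"ax":0,"ay":0.2,"az":0.2},{"grip":1,"tx":0,"ty":135,"tz":17,"ax":0,"ay":0.2,"az":0.2},{"grip":1,"tx":0,"ty":190,"tz":24,"ax":0,"ay":0.2,"az":0.2},{"grip":1,"tx":2,"ty":245,"tz":31,"ax":0,"ay":0.2,"az":0.2},{"grip":1,"tx":4,"ty":290,"tz":37,"ax":0,"ay":0.2,"az":0.2},{"grip":1,"tx":5,"ty":311,"tz":39,"ax":-0.1,"ay":0.2,"az":0.2},{"grip":1,"tx":5,"ty":311,"tz":39,"ax":-0.1,"ay":0.2,"az":0.2},{"grip":1,"tx":5,"ty":311,"tz":39,"ax":-0.1,"ay":0.2,"az":0.2}]' 50
python3 - <<'E'
from h import *
st(); delta([.4727,.0142,.115],down_R(16.5),'12mm-above-touch')
im,d,P=cloud("scene")
cv2.imwrite('pics/i.png',cv2.cvtColor(cv2.resize(im[150:260,220:380],(800,550),interpolation=cv2.INTER_CUBIC),cv2.COLOR_RGB2BGR))
E
```

```text
time_s: 14.6
ee_pos: [0.4723, 0.0139, 0.3107]
eef_rot: [-0.102, 0.701, 0.101, 0.699]
contact_force: [0.8, -0.2, -0.5]
opening: 0.0397
t 14.6 grasp [0.4719 0.0137 0.1634] x [-0.003 -0.001 -1.   ] z [ 0.959  0.284 -0.003] q [-0.02 -0.04  2.12 -0.    1.06 -0.31] F [ 0.8 -0.2 -0.5] op 0.0397
12mm-above-touch t [48.4  0.2  0.6] a [-0.  -0.2  0. ]
```

View pics/i.png

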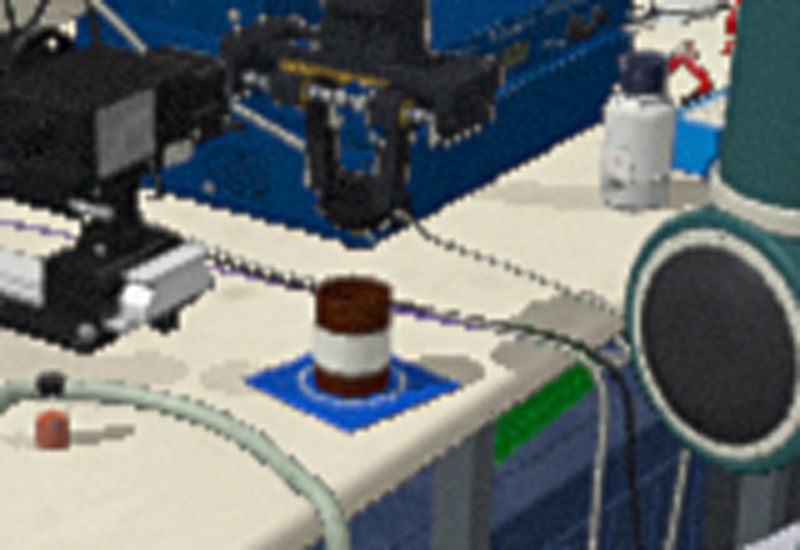

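The lid is held level at (353,210), directly above the pot mouth at (353,285). Lowering until the plug enters.

```bash
python3 -m inch '[{"grip":1,"tx":25,"ty":0.2,"tz":0.6,"ax":0,"ay":-0.2,"az":0},{"grip":1,"tx":42,"ty":0.2,"tz":0.6,"ax":0,"ay":-0.2,"az":0},{"grip":1,"tx":48,"ty":0.2,"tz":0.6,"ax":0,"ay":-0.2,"az":0},{"grip":1,"tx":50,"ty":0.2,"tz":0.6,"ax":0,"ay":-0.2,"az":0},{"grip":1,"tx":51.5,"ty":0.2,"tz":0.6,"ax":0,"ay":-0.2,"az":0},{"grip":1,"tx":51.5,"ty":0.2,"tz":0.6,"ax":0,"ay":-0.2,"az":0}]' 50
python3 - <<'E'
from h import *
st()
E
python3 -m inch '[{"grip":1,"tx":1,"ty":0,"tz":0,"ax":0,"ay":0,"az":0},{"grip":1,"tx":2,"ty":0,"tz":0,"ax":0,"ay":0,"az":0},{"grip":1,"tx":3,"ty":0,"tz":0,"ax":0,"ay":0,"az":0},{"grip":1,"tx":3,"ty":0,"tz":0,"ax":0,"ay":0,"az":0}]' 55
python3 - <<'E'
from h import *
st();print(ctrl.get_obs()['torque'])
E
```

```text
time_s: 15.4
ee_pos: [0.4732, 0.0139, 0.2601]
eef_rot: [-0.101, 0.699, 0.101, 0.701]
contact_force: [0.5, -0.3, -0.3]
opening: 0.0393
t 15.4 grasp [0.4736 0.0139 0.1128] x [ 0.002 -0.    -1.   ] z [0.959 0.283 0.002] q [-0.02  0.02  2.17  0.    0.95 -0.31] F [ 0.5 -0.3 -0.3] op 0.0393
time_s: 15.9
ee_pos: [0.4732, 0.0139, 0.257]
eef_rot: [-0.101, 0.699, 0.101, 0.701]
contact_force: [0.2, -0.1, -0.7]
opening: 0.0395
t 15.9 grasp [0.4735 0.0139 0.1097] x [ 0.002 -0.    -1.   ] z [0.959 0.283 0.002] q [-0.02  0.03  2.17  0.    0.94 -0.31] F [ 0.2 -0.1 -0.7] op 0.0395
[-0.02939873  0.00492056  0.0159124 ]
```

```bash
python3 -m inch '[{"grip":1,"tx":1,"ty":0,"tz":-0.3,"ax":0,"ay":0,"az":0},{"grip":1,"tx":2,"ty":0,"tz":-0.5,"ax":0,"ay":0,"az":0},{"grip":1,"tx":2,"ty":0,"tz":-0.5,"ax":0,"ay":0,"az":0}]' 60
python3 - <<'E'
from h import *
st();print(ctrl.get_obs()['torque'])
E
python3 -m inch '[{"grip":1,"tx":1,"ty":0,"tz":0,"ax":0,"ay":0,"az":0},{"grip":1,"tx":1.5,"ty":0,"tz":0,"ax":0,"ay":0,"az":0},{"grip":1,"tx":1.5,"ty":0,"tz":0,"ax":0,"ay":0,"az":0}]' 60
python3 - <<'E'
from h import *
st();print(ctrl.get_obs()['torque'])
E
```

```text
time_s: 16.27
ee_pos: [0.4733, 0.0137, 0.2559]
eef_rot: [-0.101, 0.699, 0.101, 0.701]
contact_force: [-0.6, 0.0, 4.5]
opening: 0.0394
t 16.27 grasp [0.4738 0.0137 0.1086] x [ 0.004 -0.    -1.   ] z [0.959 0.283 0.004] q [-0.02  0.03  2.17 -0.    0.94 -0.31] F [-0.6  0.   4.5] op 0.0394
[-0.12772163  0.00827996  0.00340198]
time_s: 16.65
ee_pos: [0.4738, 0.0137, 0.2552]
eef_rot: [-0.102, 0.698, 0.101, 0.702]
contact_force: [-2.1, 1.7, 4.0]
opening: 0.039
t 16.65 grasp [0.4746 0.0137 0.1079] x [ 0.005 -0.    -1.   ] z [0.959 0.283 0.005] q [-0.02  0.03  2.17 -0.    0.94 -0.31] F [-2.1  1.7  4. ] op 0.039
[0.06024849 0.13441788 0.0240962 ]
```

```bash
python3 -m inch '[{"grip":1,"tx":1,"ty":0,"tz":-0.5,"ax":0,"ay":0.3,"az":0},{"grip":1,"tx":2,"ty":0,"tz":-0.8,"ax":0,"ay":0.3,"az":0},{"grip":1,"tx":3,"ty":0,"tz":-0.8,"ax":0,"ay":0.3,"az":0}]' 60
python3 - <<'E'
from h import *
st();print(ctrl.get_obs()['torque'])
E
```

```text
time_s: 17.02
ee_pos: [0.4734, 0.0136, 0.2528]
eef_rot: [-0.102, 0.699, 0.101, 0.7]
contact_force: [1.0, 0.9, 0.4]
opening: 0.0395
t 17.02 grasp [0.4736 0.0134 0.1055] x [ 0.002 -0.001 -1.   ] z [0.959 0.283 0.001] q [-0.02  0.03  2.17 -0.    0.94 -0.31] F [1.  0.9 0.4] op 0.0395
[-0.00891813  0.04596318 -0.00636435]
```

```bash
python3 -m inch '[{"grip":1,"tx":0.8,"ty":0,"tz":0,"ax":0,"ay":0,"az":0},{"grip":1,"tx":1.5,"ty":0,"tz":0,"ax":0,"ay":0,"az":0},{"grip":1,"tx":1.5,"ty":0,"tz":0,"ax":0,"ay":0,"az":0}]' 60
python3 - <<'E'
from h import *
st();print(ctrl.get_obs()['torque'])
E
python3 -m inch '[{"grip":1,"tx":0.8,"ty":0,"tz":0,"ax":0,"ay":0,"az":0},{"grip":1,"tx":1.5,"ty":0,"tz":0,"ax":0,"ay":0,"az":0},{"grip":1,"tx":1.5,"ty":0,"tz":0,"ax":0,"ay":0,"az":0}]' 60
python3 - <<'E'
from h import *
st();print(ctrl.get_obs()['torque'])
E
```

```text
time_s: 17.4
ee_pos: [0.4729, 0.0136, 0.2504]
eef_rot: [-0.102, 0.7, 0.101, 0.7]
contact_force: [-1.1, -0.1, -2.0]
opening: 0.0391
t 17.4 grasp [0.4728 0.0134 0.1031] x [-0.    -0.001 -1.   ] z [ 0.959  0.283 -0.001] q [-0.02  0.04  2.17 -0.    0.93 -0.31] F [-1.1 -0.1 -2. ] op 0.0391
[-0.03041716  0.00901849  0.03727191]
time_s: 17.77
ee_pos: [0.4732, 0.0135, 0.2502]
eef_rot: [-0.102, 0.7, 0.101, 0.7]
contact_force: [-4.3, 0.2, 10.3]
opening: 0.0393
t 17.77 grasp [0.4731 0.0133 0.1029] x [-0.    -0.002 -1.   ] z [ 0.959  0.283 -0.001] q [-0.02  0.04  2.17 -0.    0.93 -0.31] F [-4.3  0.2 10.3] op 0.0393
[-0.02478106  0.73961272 -0.0310631 ]
```

```bash
python3 -m inch '[{"grip":1,"tx":1,"ty":0,"tz":-0.3,"ax":0,"ay":0,"az":0},{"grip":1,"tx":1.8,"ty":0,"tz":-0.3,"ax":0,"ay":0,"az":0},{"grip":1,"tx":1.8,"ty":0,"tz":-0.3,"ax":0,"ay":0,"az":0}]' 60
python3 - <<'E'
from h import *
st();print(ctrl.get_obs()['torque'])
E
python3 -m inch '[{"grip":1,"tx":0,"ty":0,"tz":0,"ax":0,"ay":0,"az":0},{"grip":1,"tx":-0.5,"ty":0,"tz":0,"ax":0,"ay":0,"az":0}]' 60
python3 - <<'E'
from h import *
st();print(ctrl.get_obs()['torque'])
E
```

```text
time_s: 18.15
ee_pos: [0.4732, 0.0134, 0.2502]
eef_rot: [-0.102, 0.7, 0.1, 0.7]
contact_force: [-5.5, 0.4, 13.0]
opening: 0.0392
t 18.15 grasp [0.4732 0.0132 0.1029] x [ 0.    -0.002 -1.   ] z [ 0.959  0.283 -0.   ] q [-0.02  0.04  2.17 -0.    0.93 -0.31] F [-5.5  0.4 13. ] op 0.0392
[-0.01075567  0.96151925 -0.07728911]
time_s: 18.4
ee_pos: [0.4732, 0.0134, 0.2505]
eef_rot: [-0.102, 0.7, 0.1, 0.7]
contact_force: [-0.9, 0.3, 1.0]
opening: 0.0394
t 18.4 grasp [0.4732 0.0132 0.1032] x [ 0.    -0.002 -1.   ] z [ 0.959  0.283 -0.   ] q [-0.02  0.04  2.17 -0.    0.93 -0.31] F [-0.9  0.3  1. ] op 0.0394
[0.05099468 0.03172813 0.02246052]
```

The lid has reached home height and resistance rose steeply, to 13 N with no further travel. Now I'll release slowly, retract and look.

```bash
python3 -m inch '[{"grip":0.5,"tx":0,"ty":0,"tz":0,"ax":0,"ay":0,"az":0},{"grip":0.4,"tx":0,"ty":0,"tz":0,"ax":0,"ay":0,"az":0},{"grip":0.2,"tx":0,"ty":0,"tz":0,"ax":0,"ay":0,"az":0},{"grip":0.1,"tx":0,"ty":0,"tz":0,"ax":0,"ay":0,"az":0},{"grip":0.1,"tx":0,"ty":0,"tz":0,"ax":0,"ay":0,"az":0},{"grip":0.1,"tx":-25,"ty":0,"tz":0,"ax":0,"ay":0,"az":0},{"grip":0.1,"tx":-70,"ty":0,"tz":0,"ax":0,"ay":0,"az":0},{"grip":0.1,"tx":-120,"ty":0,"tz":0,"ax":0,"ay":0,"az":0},{"grip":0.1,"tx":-150,"ty":-60,"tz":0,"ax":0,"ay":0,"az":0},{"grip":0.1,"tx":-150,"ty":-120,"tz":0,"ax":0,"ay":0,"az":0},{"grip":0.1,"tx":-150,"ty":-160,"tz":0,"ax":0,"ay":0,"az":0},{"grip":0.1,"tx":-150,"ty":-160,"tz":0,"ax":0,"ay":0,"az":0}]' 10
python3 - <<'E'
from h import *
st(); T=[]
for c in ("scene","top"):
    acc=[];
    for k in range(3):
        im,d,P=cloud(c); r=np.hypot(P[...,0]-.4727,P[...,1]-.0138)
        f=P[(r<.028)&(P[...,2]>.074)&(P[...,2]<.088)]; b=P[(r<.025)&(P[...,2]>.092)&(P[...,2]<.12)]; acc.append((f,b))
    f=np.vstack([a[0] for a in acc]); b=np.vstack([a[1] for a in acc])
    for q,n in ((f,'flange (expect .081)'),(b,'bar (expect .101)')):
        if len(q)>10:
            C=np.linalg.lstsq(np.c_[q[:,:2]-q[:,:2].mean(0),np.ones(len(q))],q[:,2],rcond=None)[0]; print(c,n,len(q),'median z',np.median(q[:,2]).round(4),'slope deg',np.degrees(C[:2]).round(1),q.mean(0).round(4))
    y,x=(165,260) if c=="scene" else (180,245)
    T.append(cv2.resize(im[y:y+80,x:x+64],(400,500),interpolation=cv2.INTER_CUBIC))
    for n in ("navy_cap","blue_stock","tape","vial"):
        for s in ctrl.spot_in(c,n)[:1]: print(n,np.round(s['box']),round(s['confidence'],2))
cv2.imwrite('pics/j.png',cv2.cvtColor(np.hstack(T),cv2.COLOR_RGB2BGR))
E
```

```text
time_s: 19.9
ee_pos: [0.5189, -0.1423, 0.4008]
eef_rot: [-0.1, 0.7, 0.099, 0.7]
contact_force: [-0.8, -0.0, -0.4]
opening: 0.0795
t 19.9 grasp [ 0.5189 -0.1426  0.2535] x [ 0.    -0.002 -1.   ] z [ 0.96   0.279 -0.   ] q [-0.31  0.01  1.9  -0.    1.23 -0.6 ] F [-0.8 -0.  -0.4] op 0.0795
scene flange (expect .081) 252 median z 0.0828 slope deg [ 7.3 -5.1] [0.4651 0.0212 0.0819]
scene bar (expect .101) 141 median z 0.0996 slope deg [  5.4 -13. ] [0.4701 0.0145 0.0991]
navy_cap [341. 155.  14.  34.] 0.65
blue_stock [151. 224.  24.  39.] 0.88
tape [270. 225.  41.  11.] 0.74
vial [341. 157.  13.  30.] 0.24
top flange (expect .081) 716 median z 0.0824 slope deg [0.3 1.1] [0.4724 0.0139 0.0823]
top bar (expect .101) 230 median z 0.1019 slope deg [1.9 2.6] [0.4725 0.0128 0.1017]
navy_cap [416. 152.  30.  26.] 0.85
blue_stock [ 94. 189.  32.  26.] 0.73
tape [136. 227.  22.  22.] 0.77
```

View pics/j.png

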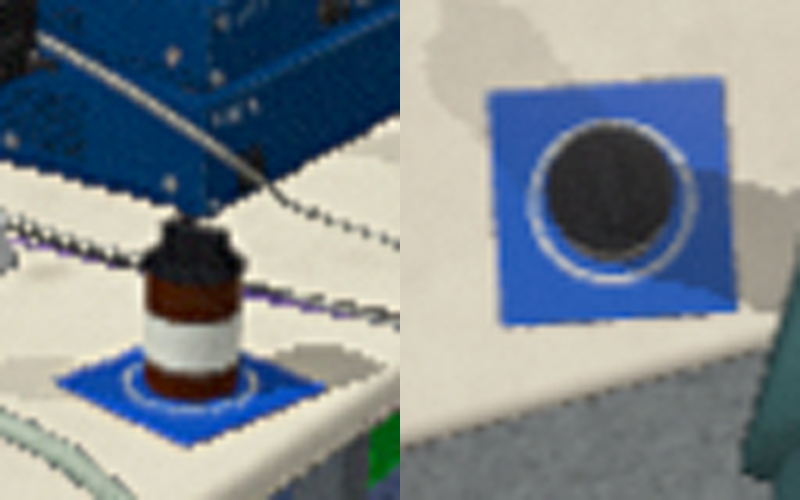

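The lid is on and looks level: in the left crop the flange sits directly on the rim at (193,280), and in the right crop it is centred over the pot. The top camera gives a flange slope of about 1°, so I'll compare that with the bare table's slope.

```bash
python3 - <<'E'
from h import *
Ps=[cloud("top")[2] for _ in range(8)]
def sl(c,R0,lo,hi):
    out=[]
    for P in Ps:
        r=np.hypot(P[...,0]-c[0],P[...,1]-c[1]); q=P[(r<R0)&(P[...,2]>lo)&(P[...,2]<hi)]
        C=np.linalg.lstsq(np.c_[q[:,:2]-c,np.ones(len(q))],q[:,2],rcond=None)[0]; out.append([*np.degrees(C[:2]),C[2]*1000])
    return np.mean(out,0).round(2),np.std(out,0).round(2)
c=np.array([.4724,.0139])
print('flange',sl(c,.025,.076,.088),sl(c,.022,.077,.088))
for t in ([.43,.1],[.53,.09],[.44,-.08]): print('table',sl(np.array(t),.025,-.01,.01))
E
```

```text
flange (array([ 0.36,  1.15, 82.24]), array([0.83, 0.63, 0.23])) (array([-0.12,  0.53, 82.41]), array([1.03, 0.97, 0.16]))
table (array([ 0.1 , -0.27,  0.85]), array([0.88, 0.91, 0.23]))
table (array([-0.25, -0.63,  0.76]), array([0.69, 0.85, 0.19]))
table (array([-0.77, -0.06,  0.95]), array([2.3 , 3.07, 0.86]))
```

The slope reading is within noise (about 1 ± 0.6°). I have time for a gentle confirming press on the bar top with the fingers closed.

```bash
python3 - <<'E'
from h import *
st(); delta([.473,.0150,.19],down_R(16.5),'over')
E
```

```text
t 21.0 grasp [ 0.5184 -0.1401  0.2535] x [ 0.    -0.002 -1.   ] z [ 0.959  0.283 -0.   ] q [-0.31  0.    1.9  -0.    1.23 -0.6 ] F [ 0.  -0.2  0.3] op 0.0791
over t [ 63.2 161.5   0.2] a [-0.1 -0.   0.1]
```

```bash
python3 -m inch '[{"grip":0.5,"tx":0,"ty":40,"tz":0,"ax":-0.1,"ay":0,"az":0.1},{"grip":1,"tx":0,"ty":90,"tz":0,"ax":-0.1,"ay":0,"az":0.1},{"grip":1,"tx":20,"ty":140,"tz":0,"ax":-0.1,"ay":0,"az":0.1},{"grip":1,"tx":50,"ty":161.5,"tz":0,"ax":-0.1,"ay":0,"az":0.1},{"grip":1,"tx":63,"ty":161.5,"tz":0,"ax":-0.1,"ay":0,"az":0.1},{"grip":1,"tx":63,"ty":161.5,"tz":0,"ax":-0.1,"ay":0,"az":0.1},{"grip":1,"tx":63,"ty":161.5,"tz":0,"ax":-0.1,"ay":0,"az":0.1}]' 20
python3 - <<'E'
from h import *
st(); delta([.473,.0150,.1205],down_R(16.5),'touch')
E
```

```text
time_s: 21.88
ee_pos: [0.4736, 0.014, 0.3385]
eef_rot: [-0.101, 0.699, 0.101, 0.7]
contact_force: [0.3, 0.3, 0.1]
opening: 0.0113
t 21.88 grasp [0.4738 0.014  0.1912] x [ 0.001 -0.    -1.   ] z [0.959 0.283 0.001] q [-0.02 -0.07  2.09 -0.    1.12 -0.31] F [0.3 0.3 0.1] op 0.0113
touch t [70.7  1.1 -0.4] a [-0.   0.1  0. ]
```

```bash
python3 -m inch '[{"grip":1,"tx":35,"ty":1,"tz":-0.4,"ax":0,"ay":0.1,"az":0},{"grip":1,"tx":58,"ty":1,"tz":-0.4,"ax":0,"ay":0.1,"az":0},{"grip":1,"tx":66,"ty":1,"tz":-0.4,"ax":0,"ay":0.1,"az":0},{"grip":1,"tx":69,"ty":1,"tz":-0.4,"ax":0,"ay":0.1,"az":0},{"grip":1,"tx":69,"ty":1,"tz":-0.4,"ax":0,"ay":0.1,"az":0}]' 20
python3 - <<'E'
from h import *
st()
E
python3 -m inch '[{"grip":1,"tx":1,"ty":0,"tz":0,"ax":0,"ay":0,"az":0},{"grip":1,"tx":2,"ty":0,"tz":0,"ax":0,"ay":0,"az":0},{"grip":1,"tx":3,"ty":0,"tz":0,"ax":0,"ay":0,"az":0},{"grip":1,"tx":3,"ty":0,"tz":0,"ax":0,"ay":0,"az":0}]' 20
python3 - <<'E'
from h import *
st()
E
```

```text
time_s: 22.5
ee_pos: [0.4737, 0.0147, 0.2705]
eef_rot: [-0.101, 0.699, 0.101, 0.7]
contact_force: [0.3, -0.3, 0.0]
opening: 0.0004
t 22.5 grasp [0.4739 0.0146 0.1232] x [ 0.001 -0.001 -1.   ] z [0.959 0.283 0.001] q [-0.02  0.01  2.16 -0.    0.97 -0.31] F [ 0.3 -0.3  0. ] op 0.0004
time_s: 23.0
ee_pos: [0.4737, 0.0147, 0.2676]
eef_rot: [-0.101, 0.699, 0.101, 0.7]
contact_force: [-0.4, -0.3, 5.3]
opening: 0.001
t 23.0 grasp [0.4739 0.0146 0.1203] x [ 0.001 -0.001 -1.   ] z [0.959 0.283 0.001] q [-0.02  0.01  2.16 -0.    0.97 -0.31] F [-0.4 -0.3  5.3] op 0.001
```

```bash
python3 -m inch '[{"grip":1,"tx":0.8,"ty":0,"tz":0,"ax":0,"ay":0,"az":0},{"grip":1,"tx":1.6,"ty":0,"tz":0,"ax":0,"ay":0,"az":0},{"grip":1,"tx":1.6,"ty":0,"tz":0,"ax":0,"ay":0,"az":0}]' 20
python3 - <<'E'
from h import *
st()
E
```

```text
time_s: 23.38
ee_pos: [0.4743, 0.0147, 0.2674]
eef_rot: [-0.102, 0.699, 0.101, 0.701]
contact_force: [-2.6, 0.7, 8.9]
opening: 0.0005
t 23.38 grasp [0.4746 0.0146 0.1201] x [ 0.003 -0.001 -1.   ] z [0.959 0.283 0.002] q [-0.02  0.02  2.16 -0.    0.97 -0.31] F [-2.6  0.7  8.9] op 0.0005
```

```bash
python3 -m inch '[{"grip":1,"tx":1.2,"ty":0,"tz":-0.5,"ax":0,"ay":0,"az":0},{"grip":1,"tx":2.4,"ty":0,"tz":-0.7,"ax":0,"ay":0,"az":0},{"grip":1,"tx":2.4,"ty":0,"tz":-0.7,"ax":0,"ay":0,"az":0}]' 20
python3 - <<'E'
from h import *
st()
E
python3 -m inch '[{"grip":1,"tx":-2,"ty":0,"tz":0,"ax":0,"ay":0,"az":0},{"grip":1,"tx":-20,"ty":0,"tz":0,"ax":0,"ay":0,"az":0},{"grip":1,"tx":-70,"ty":0,"tz":0,"ax":0,"ay":0,"az":0},{"grip":1,"tx":-120,"ty":0,"tz":0,"ax":0,"ay":0,"az":0},{"grip":1,"tx":-150,"ty":-60,"tz":0,"ax":0,"ay":0,"az":0},{"grip":1,"tx":-150,"ty":-120,"tz":0,"ax":0,"ay":0,"az":0},{"grip":1,"tx":-150,"ty":-160,"tz":0,"ax":0,"ay":0,"az":0},{"grip":1,"tx":-150,"ty":-160,"tz":0,"ax":0,"ay":0,"az":0}]' 20
python3 - <<'E'
from h import *
st()
Ps=[];im=None
for _ in range(8): im,d,P=cloud("top"); Ps.append(P)
c=np.array([.4724,.0139])
for R0 in (.025,.022):
    out=[]
    for P in Ps:
        r=np.hypot(P[...,0]-c[0],P[...,1]-c[1]); q=P[(r<R0)&(P[...,2]>.076)&(P[...,2]<.088)]
        C=np.linalg.lstsq(np.c_[q[:,:2]-c,np.ones(len(q))],q[:,2],rcond=None)[0]; out.append([*np.degrees(C[:2]),C[2]*1000])
    print(R0,np.mean(out,0).round(2),np.std(out,0).round(2))
a,_,_=cloud("scene")
print([ (n,np.round(ctrl.spot_in("scene",n)[0]['box'])) for n in ("vial","tape") if ctrl.spot_in("scene",n)])
cv2.imwrite('pics/k.png',cv2.cvtColor(np.hstack([cv2.resize(a[150:280,130:370],(800,433),interpolation=cv2.INTER_CUBIC)]),cv2.COLOR_RGB2BGR))
E
```

```text
time_s: 23.75
ee_pos: [0.4746, 0.0145, 0.2675]
eef_rot: [-0.102, 0.698, 0.101, 0.702]
contact_force: [-3.8, 0.2, 15.3]
opening: 0.0002
t 23.75 grasp [0.4753 0.0144 0.1202] x [ 0.005 -0.001 -1.   ] z [0.959 0.283 0.005] q [-0.02  0.01  2.16 -0.    0.96 -0.31] F [-3.8  0.2 15.3] op 0.0002
time_s: 24.75
ee_pos: [0.5195, -0.1412, 0.4173]
eef_rot: [-0.1, 0.699, 0.099, 0.702]
contact_force: [0.2, -0.3, -0.2]
opening: 0.0006
t 24.75 grasp [ 0.5201 -0.1413  0.27  ] x [ 0.004 -0.001 -1.   ] z [0.96  0.279 0.004] q [-0.31 -0.    1.88  0.    1.26 -0.6 ] F [ 0.2 -0.3 -0.2] op 0.0006
0.025 [-0.2  -0.21 81.93] [0.51 0.97 0.17]
0.022 [ 0.13 -0.35 81.93] [0.85 1.25 0.14]
[('vial', array([226., 222.,   7.,  17.])), ('tape', array([199., 256.,  18.,  19.]))]
```

View pics/k.png

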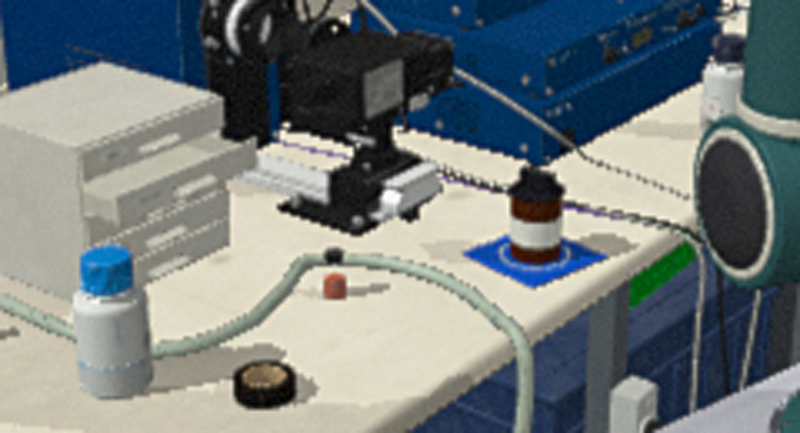

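The last picture shows the capped pot upright on the mat at (537,215), with the bottles, tape and vial where they stood. The flange is level and at the expected height, so I'm handing in.

```bash
python3 -c "
from plant import ctrl
print(ctrl.finish_job())"
```

```text
the job is handed in; nothing more can be done
None
```

The pot is standing upright, mouth up, inside the white circle on the mat, and its lid is pressed fully home. I handed the job in at about 25 s, with the gripper clear of everything.

- **Pot:** I gripped it with the gripper tilted, turned it upright and lowered it until it touched the mat. It touched about 2 mm earlier than expected, with up to 8 N of contact force. I loosened the grip so it could settle flat before letting go.
- **Lid:** I gripped the bar by its ends, because gripping across its width would have put the gripper against the navy-capped bottle. The lid passed its nubs and stopped at the expected height. Resistance then rose to 13 N with no further travel.
- **Confirming press:** After I let go, the top camera suggested a tilt of about 1°, which was within noise. I pressed once more on the bar with closed fingers, up to 15 N, and the lid hardly moved.
- **Last checks:** The flange's top measured about 81 mm above the worktop once the camera's offset is removed; 81 mm was expected. Its slope was about 0.2° in both directions, within noise. The two bottles, the tape and the vial are where they started in the pictures.
- **Checks that disagreed or failed:** The scene camera's slope reading for the lid was 5–13°. I discounted it because that view is oblique and mixes in edge pixels. The detector once labelled the mat as tape and the navy-capped bottle as the vial. Two early move commands were refused for missing values, and nothing moved.

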